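Wax pot from warmer to cooling rest

ROBOT

A 6-joint arm with a two-finger parallel gripper is mounted at the origin on the work surface. World frame = base frame: x ahead of the robot, y to its left, z up, the work surface at z = 0. Lengths are in m, angles in rad, forces in N, time in s.
With the tool pointing down it reaches from about 0.35 to 0.775 m from the base axis. Payload 5.5 kg.
Tool frame: the origin (TCP) lies between the finger pads; the fingertips stand 22 mm ahead of it and the grasp point (between the pads) lies 3 mm ahead of it; z points along the fingers, y is the line along which they close (so a half turn about z gives the same grasp; the last joint's range is limited). The gripper opens to 85 mm and grips with 20 to 120 N. Pads are 22 mm wide; open, the fingers measure 114 mm over their backs; the gripper's body (76 mm by 85 mm) begins 54 mm behind the grasp point. The pads swing forward as they close: fully open they stand 13 mm farther back than shut.
Start: joints at [-1.35, 0.313, 0.046, 1.304, 0, 1.431], TCP at [0.203, -0.538, 0.253] pointing down, gripper open.
Joint ranges: [-2.76, 2.76], [-0.86, 1.69], [-1.03, 1.26], [-2.2, 2.34], [-1.47, 1.5], [-3.14, 3.14]. Speed limits (rad/s): [2.57, 2.57, 3.14, 3.14, 3.14, 3.14].

INTERFACE

Orientations are given as a unit quaternion [w, x, y, z].
In Python, from workcell import env gives the robot as it stands.
- The arm moves only by the tool send_path, called by a JSON object that holds its "name" and its "arguments". Schema: {"type":"object","properties":{"offsets":{"type":"array","items":{"type":"object","properties":{"trans":{"type":"array","items":{"type":"number"},"minItems":3,"maxItems":3},"r":{"type":"array","items":{"type":"number"},"minItems":3,"maxItems":3}},"additionalProperties":false},"minItems":1,"maxItems":8},"aperture":{"type":"number"},"squeeze":{"type":"number"},"only":{"type":"string"},"quiet":{"type":"boolean"},"lines":{"type":"string"}},"required":["offsets"],"additionalProperties":false}. offsets is a list of rows, 1 to 8 of them, each an object with the fields trans (a list: dx, dy, dz in parts of the range, where 1.0 means 0.8 m), r (a list: a rotation vector rx, ry, rz in parts of the range, where 1.0 means 120 degrees); a field left out counts as zero; each row is the pose to reach, as a shift and turn from the pose commanded when the call began, along the tool's axes at that moment; what a row does not reach only later rows make up. A row lasts 1/8 s, in which the tool goes at most 0.0625 m and 0.188 rad, less where a joint would pass 70% of its speed; a pose out of reach is approached as far as the arm can. aperture is the finger opening in m, set as the call begins (left out keeps the last). The fingers move at their own pace and stop on an object; squeeze is the grip in N (left out, the last holds). Time passes only in rows, so rows that do not move let the fingers close. The tool returns the time, the measured TCP pose, the force, the opening and the grip force at its end. only (a regular expression) keeps the lines of the reply that match it, lines (a string "A,B") keeps lines A to B, and quiet returns only ok. No shift or turn number may pass 1 either way. Input that does not fit is refused with a message, and nothing moves.
- env.get_state(): the state, without advancing time (a new reading comes with each control period).
- env.read_camera(name): name is "scene" or "top"; returns a dict with "image" (400x640x3 uint8, red, green, blue), "K" (3x3 intrinsics, pixels), "D" ([k1, k2, p1, p2, k3] as OpenCV has them; the pictures are not rectified), "R" (3x3) and "t" (3): a world point X has camera coordinates R X + t. Camera axes: x right, y down, z forward; pixel columns grow to the right and rows downward; lengths in m; the calibration is good to about 2 mm. A picture is of the moment at which its call begins. There is no depth.
- env.hand_in(): hands the job in; it is judged then, once.
The state is a dict: "clock": time; "joint_pos": joint angles; "qvel": joint speeds; "tau": joint torques, N m; "tcp_pos": TCP position; "orientation": TCP orientation; "wrist_force": force on the tool from outside, world axes, zero at the start; "ft_torque": the same for the moment, N m; "finger_gap": finger opening in m; "grip_force": force on a finger pad.
Only numpy, scipy, OpenCV 4.12 (cv2) and the standard library are available. Lean on these libraries where they do the work, as an engineer would, in place of code of your own. Each camera call takes 0.05 s, during which the arm holds its last target. There are 200 camera calls.

TASK

The lidded wax pot has warmed long enough: lift it by its arched handle clear of the warmer and, keeping it upright, set it down gently in the middle of the low round cooling rest, so that it stands flat there and holds the rest's sensing pin down (which switches the warmer off). Do not drop it, let go of it at the end, and leave everything else on the bench where it is.

Things in the scene. Friction and masses are not known exactly. Their poses are not given: they have to be found in the camera images.
- pot: Wax pot: lidded upright steel cylinder, 90 mm in diameter (lid 94 mm, lid top 92 mm above the base, its little knob 97 mm), about 0.35 to 0.7 kg, with a rigid arched handle over the lid. Origin: centre of its flat underside; z up. The handle's wires rise at +y and -y (up to 54 mm from the axis). It starts standing on the warmer.
- pot_grip (a point): Centre of the handle's straight wooden grip bar, 145 mm above the pot's underside on its axis. The bar runs along the pot's y axis, 80 mm long, 16 mm wide (x) and 14 mm high; 46 mm of free space between it and the lid, so it can be pinched across from above.
- warmer: Warmer: fixed black squat round stand, 156 mm wide at its foot, 140 mm above, flat aluminium top 70 mm above the table; three small steel lugs stand 9 mm above that top, 58 mm from the axis, around the pot. Origin: centre of its underside; z up; its control knob sticks out at -x.
- rest: Cooling rest: fixed low round aluminium plate, 156 mm in diameter, 20 mm high, with a round spring-loaded sensing pin in the middle and a small black box 16 mm high at its -x edge (to 100 mm from the axis). Origin: centre of its underside; z up.
- rest_top (a point): Centre of the rest's flat upper face, 20 mm above the table, on the pin's axis.
- pin (a joint): Sensing pin in the middle of the rest, steel, 18 mm in diameter, standing 6 mm proud of the plate. Value: how far it is pressed in, m: 0 up, 0.006 flush with the plate (the pot standing flat on the rest holds it there). Spring about 0.5 N at first to 1.4 N flush: the pot's own weight presses it.
- dish: Bystander: little steel dish, 60 mm wide, 28 mm high. Origin: centre of its underside.
- paint: Bystander: small white paint bottle, 42 mm wide, 85 mm tall. Origin: centre of its underside.
- jar: Bystander: closed glass jar, 72 mm wide, 85 mm tall. Origin: centre of its underside.
- spatula: Bystander: spatula lying flat, 200 mm long. Origin: middle of its length, on the table.
- brush: Bystander: loose brush lying flat, 180 mm long. Origin: middle of its length, on the table.

How it is judged:
On the way:
1. the pot is lifted upright, clear of the warmer, hanging from the gripper (z of pot in the frame of warmer above 0.09 m and angle between pot's own z axis and vertical below 0.35 rad and contact force between pot and warmer below 0.1 N and contact force between the fingers and pot above 0.5 N), for 0.2 s.
At the end, for the whole second after the job is handed in: The pot stands upright (within 0.06 rad) and still, flat on the cooling rest (underside within 3 mm of the plate), its axis within 25 mm of the plate's centre, the sensing pin held in by at least 4.5 mm, and the gripper has let go (horizontal distance between pot and rest_top below 0.025 m and angle between pot's own z axis and vertical below 0.06 rad and value of joint pin above 0.0045 m and z of pot in the frame of rest_top below 0.003 m and linear speed of pot below 0.02 m/s and angular speed of pot below 0.1 rad/s and contact force between the fingers and pot below 0.05 N); the robot touches nothing.
It fails at once if the pot is tipped by more than 0.5 rad (angle between pot's own z axis and vertical above 0.5 rad).
It fails at once if the pot is dropped (falls free at over 0.4 m/s, touching nothing) (contact force between pot and anything else below 0.05 N and linear speed of pot above 0.4 m/s).
It fails at once if the pot is slammed onto the rest (over 80 N) (contact force between pot and rest above 80 N).
It fails at once if a bystander is moved by more than 30 mm (distance of any of dish, paint, jar, spatula, brush from where it was at the start of the episode above 0.03 m).
It also fails if it takes over 48 s, if anything falls off the work surface, if the arm or the gripper's body presses on something with over 40 N, if the wrist force passes 120 N, or if a joint passes its speed limit or range.

## Working session

There is one attempt and no reset: what is moved stays moved. The work goes in short steps, Python scripts to look and compute and a tool call to move; the robot and the scene stay as the last step left them, time stands still between calls to the robot, and variables do not carry over. Pictures are saved under pics/ and viewed, at most 10 in all, crops included, and the job is handed in when it is done.

```bash
mkdir -p pics; ls; python3 - <<'E'
from workcell import env
import cv2,numpy as np
for n in("scene","top"):
    c=env.read_camera(n); cv2.imwrite(f"pics/{n}0.png",c["image"][:,:,::-1]); print(n,c["K"],c["D"],c["R"],c["t"])
s=env.get_state(); print(s["clock"],s["tcp_pos"],s["orientation"],s["finger_gap"])
E
```

```text
pics
workcell.py
scene [[511.08871537   0.         319.77175511]
 [  0.         511.08871537 201.75979476]
 [  0.           0.           1.        ]] [-0.11534857  0.          0.          0.          0.        ] [[-0.63043866  0.7760989  -0.0147511 ]
 [ 0.63801016  0.50725542 -0.57934012]
 [-0.44214265 -0.37464976 -0.81495241]] [ 0.37835733 -0.28445292  1.71887575]
top [[416.15136203   0.         325.08613758]
 [  0.         416.15136203 194.68009178]
 [  0.           0.           1.        ]] [-0.08891481  0.          0.          0.          0.        ] [[ 4.11652624e-02 -9.99152345e-01 -1.09201401e-04]
 [-9.72851825e-01 -4.00567640e-02 -2.27935919e-01]
 [ 2.27738334e-01  9.48927868e-03 -9.73676129e-01]] [-0.01166296  0.59339809  1.19663393]
0.1 [ 0.20288294 -0.53756525  0.25249011] [-8.39210244e-04  9.83773383e-01  1.79413564e-01 -2.52214906e-05] 0.08540720301880741
```

View pics/scene0.png

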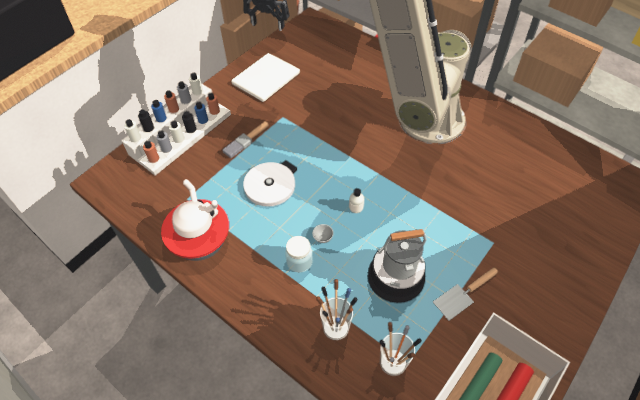

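View pics/top0.png

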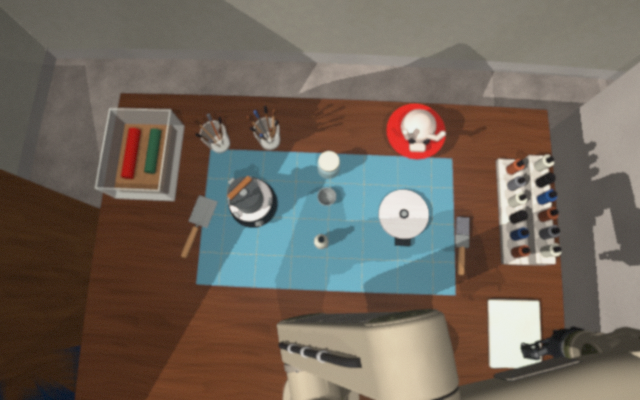

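The scene view shows the pot on the warmer near (403,262) with its grip at (407,235), and the rest near (269,183). In the top view the grip is near (240,188) and the rest's pin near (404,213). I'll enlarge these areas.

```bash
python3 - <<'E'
import cv2,numpy as np
a=cv2.imread("pics/scene0.png");b=cv2.imread("pics/top0.png")
def cr(i,x,y,w=66,h=50):return cv2.resize(i[y:y+h*1,x:x+w],None,fx=6,fy=6,interpolation=cv2.INTER_CUBIC)
m=np.vstack([np.hstack([cr(a,372,222),cr(b,220,170)]),np.hstack([cr(a,238,158),cr(b,372,187,66,50)])])
cv2.imwrite("pics/crops.png",m);print(m.shape)
E
```

```text
(600, 792, 3)
```

View pics/crops.png

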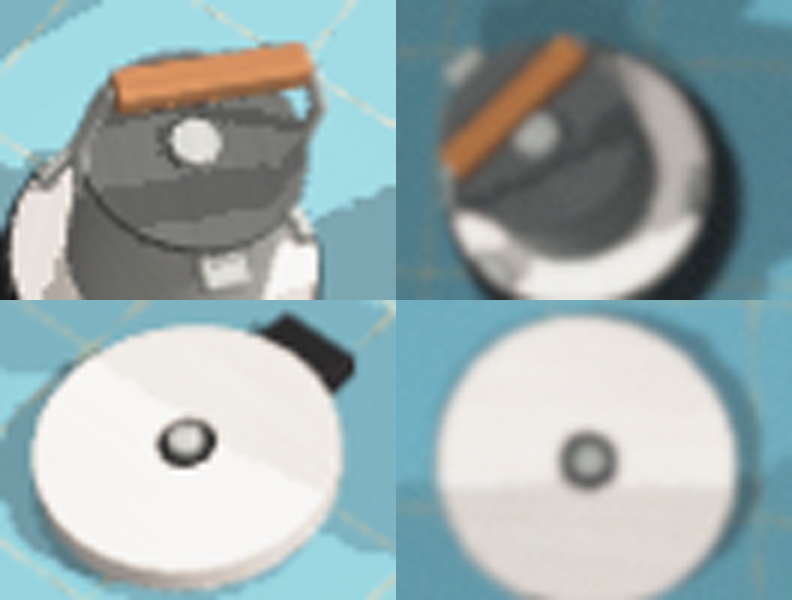

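Enlarged: the bar ends are at scene (391.2,236.7)/(423.2,231.7) and top (229,197.3)/(249.7,176.8). The knob is at scene (404.3,245.3) and top (242.8,192). The pin is at scene (268.8,180.7) and top (403.6,213.3).

```bash
cat > h.py <<'E'
from workcell import env
import cv2,numpy as np
from scipy.spatial.transform import Rotation as Ro
C={n:env.read_camera(n) for n in("scene","top")}
def z(n,uv,h):
    c=C[n];R=np.array(c["R"]);t=np.array(c["t"])
    p=cv2.undistortPoints(np.array([[uv]],float),np.array(c["K"]),np.array(c["D"]))[0,0]
    d=R.T@[p[0],p[1],1];o=-R.T@t
    return o+d*(h-o[2])/d[2]
def tri(a,b):
    P=[np.c_[C[n]["R"],C[n]["t"]] for n in("scene","top")]
    q=[cv2.undistortPoints(np.array([[u]],float),np.array(C[n]["K"]),np.array(C[n]["D"]))[0].T for n,u in(("scene",a),("top",b))]
    X=cv2.triangulatePoints(P[0],P[1],q[0],q[1])[:,0];return X[:3]/X[3]
def tool():
    s=env.get_state();q=s["orientation"];return np.array(s["tcp_pos"]),Ro.from_quat([q[1],q[2],q[3],q[0]])
E
python3 - <<'E'
from h import *
np.set_printoptions(precision=4,suppress=True)
for n,a,b,h in(("L",(391.2,236.7),(229,197.3),.215),("R",(423.2,231.7),(249.7,176.8),.215),("knob",(404.3,245.3),(242.8,192),.166),("pin",(268.8,180.7),(403.6,213.3),.024)):
    print(n,z("scene",a,h)[:2],z("top",b,h)[:2],tri(a,b))
p,r=tool();print(p,r.as_matrix(),env.get_state()["joint_pos"])
E
```

```text
L [0.5967 0.2177] [0.5413 0.2691] [0.5656 0.2431 0.1995]
R [0.5381 0.2694] [0.6005 0.2178] [0.5768 0.245  0.25  ]
knob [0.5693 0.2435] [0.5688 0.2435] [0.569  0.2435 0.1655]
pin [ 0.5547 -0.2349] [ 0.5541 -0.2346] [ 0.5544 -0.2349  0.0236]
[ 0.2029 -0.5377  0.2527] [[ 0.9356  0.353  -0.0002]
 [ 0.353  -0.9356  0.0011]
 [ 0.0001 -0.0011 -1.    ]] [-1.3496  0.3137  0.0454  1.3036 -0.      1.4312]
```

The manual's scale: shifts go in shares of 0.8 m and turns go in shares of 120 degrees. Converting my numbers, 0.31 m / 0.8 = 0.3875, -0.067 m / 0.8 = -0.0838, -1.03 rad / 2.0944 = -0.4918.

{"name": "send_path", "arguments": {"offsets": [{"trans": [0.0375, -0.0375, -0.0375], "r": [0, 0, -0.0477]}, {"trans": [0.0875, -0.0875, -0.0625], "r": [0, 0, -0.1098]}, {"trans": [0.1375, -0.1338, -0.0838], "r": [0, 0, -0.1767]}, {"trans": [0.1875, -0.1825, -0.0838], "r": [0, 0, -0.2387]}, {"trans": [0.2375, -0.2313, -0.0838], "r": [0, 0, -0.3008]}, {"trans": [0.2875, -0.28, -0.0838], "r": [0, 0, -0.3676]}, {"trans": [0.3375, -0.3288, -0.0838], "r": [0, 0, -0.4297]}, {"trans": [0.3875, -0.3775, -0.0838], "r": [0, 0, -0.4918]}], "aperture": 0.085}}

```text
clock: 1.2
tcp_pos: [0.3868, -0.1443, 0.3204]
orientation: [0.0, 0.767, 0.642, 0.0]
wrist_force: [1.1, 0.6, 0.3]
finger_gap: 0.0851
grip_force: 0.0
```

```bash
python3 - <<'E'
from h import *
p,r=tool();yaw=r.as_euler('ZYX');d=np.array([.569,.2435,.32])-p
print(p,r.as_matrix().round(3),r.inv().apply(d),(r.inv()*Ro.from_matrix(np.array([[np.cos(2.4225),np.sin(2.4225),0],[np.sin(2.4225),-np.cos(2.4225),0],[0,0,-1]]))).as_rotvec())
E
```

```text
[ 0.38746609 -0.14152471  0.32046499] [[ 0.169  0.986  0.001]
 [ 0.986 -0.169  0.001]
 [ 0.001  0.    -1.   ]] [0.41021522 0.11367127 0.00105848] [ 1.07811799e-03 -9.82542807e-04 -1.02196207e+00]
```

In the tool's units: 0.41 m / 0.8 = 0.5125, 0.38 m / 0.8 = 0.475, -1.022 rad / 2.0944 = -0.488.

{"name": "send_path", "arguments": {"offsets": [{"trans": [0.0688, 0.0188, 0], "r": [0, 0, -0.0668]}, {"trans": [0.1375, 0.0375, 0], "r": [0, 0, -0.1337]}, {"trans": [0.2063, 0.0563, 0], "r": [0, 0, -0.2005]}, {"trans": [0.275, 0.075, 0], "r": [0, 0, -0.2674]}, {"trans": [0.3438, 0.0938, 0], "r": [0, 0, -0.3342]}, {"trans": [0.4125, 0.1125, 0], "r": [0, 0, -0.4011]}, {"trans": [0.475, 0.1313, 0], "r": [0, 0, -0.4631]}, {"trans": [0.5125, 0.1413, 0], "r": [0, 0, -0.488]}]}}

```text
clock: 2.3
tcp_pos: [0.5719, 0.2387, 0.3193]
orientation: [-0.0, 0.355, 0.935, -0.0]
wrist_force: [-0.2, -1.1, -1.0]
finger_gap: 0.0854
grip_force: 0.0
```

{"name": "send_path", "arguments": {"offsets": [{}, {}]}}

```text
clock: 2.55
tcp_pos: [0.5708, 0.2363, 0.3199]
orientation: [-0.0, 0.357, 0.934, -0.001]
wrist_force: [-0.9, -0.0, -0.1]
finger_gap: 0.0846
grip_force: 0.0
```

```bash
cat >> h.py <<'E'
def go(x,y,zz,yaw=2.4225):
    p,r=tool();c,s=np.cos(yaw),np.sin(yaw)
    print(p,r.inv().apply(np.array([x,y,zz])-p).round(4),(r.inv()*Ro.from_matrix([[c,s,0],[s,-c,0],[0,0,-1]])).as_rotvec().round(4))
E
python3 - <<'E'
from h import *
go(.569,.2435,.218)
for n in C:
    i=C[n]["image"];x,y=((355,180) if n=="scene" else (195,150))
    cv2.imwrite(f"pics/{n}1.png",cv2.resize(i[y:y+100,x:x+100,::-1],None,fx=4,fy=4,interpolation=cv2.INTER_CUBIC))
cv2.imwrite("pics/c1.png",np.hstack([cv2.imread("pics/scene1.png"),cv2.imread("pics/top1.png")]))
E
```

```text
[0.5707942  0.23585974 0.32049846] [0.0065 0.0045 0.1025] [-0.0003  0.0002 -0.0116]
```

View pics/c1.png

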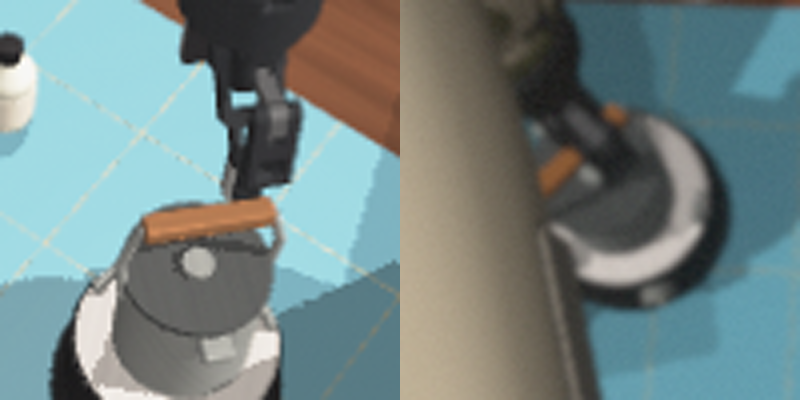

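The gripper hangs above the bar with the fingers closing across it (scene crop: bar (210,218), fingers (265,150)). Next I align and go down.

In the tool's units: 0.1025 m / 0.8 = 0.1281, 0.095 m / 0.8 = 0.1188, -0.0116 rad / 2.0944 = -0.0055.

{"name": "send_path", "arguments": {"offsets": [{"trans": [0.0038, 0.0025, 0.0125], "r": [0, 0, -0.0029]}, {"trans": [0.0075, 0.005, 0.0375], "r": [0, 0, -0.0055]}, {"trans": [0.0081, 0.0056, 0.0625], "r": [0, 0, -0.0055]}, {"trans": [0.0081, 0.0056, 0.0875], "r": [0, 0, -0.0055]}, {"trans": [0.0081, 0.0056, 0.1063], "r": [0, 0, -0.0055]}, {"trans": [0.0081, 0.0056, 0.1188], "r": [0, 0, -0.0055]}, {"trans": [0.0081, 0.0056, 0.1281], "r": [0, 0, -0.0055]}, {"trans": [0.0081, 0.0056, 0.1281], "r": [0, 0, -0.0055]}]}}

```text
clock: 3.65
tcp_pos: [0.569, 0.2447, 0.2174]
orientation: [-0.0, 0.351, 0.936, -0.0]
wrist_force: [-0.9, 0.6, -0.4]
finger_gap: 0.0848
grip_force: 0.0
```

{"name": "send_path", "arguments": {"offsets": [{}, {}]}}

```text
clock: 3.9
tcp_pos: [0.5695, 0.2449, 0.2184]
orientation: [0.0, 0.351, 0.936, 0.0]
wrist_force: [0.2, 1.0, -0.1]
finger_gap: 0.0851
grip_force: 0.0
```

```bash
python3 - <<'E'
from h import *
go(.569,.2435,.218)
E
```

```text
[0.56935464 0.24489853 0.21819912] [-0.0007 -0.0013  0.0002] [0.0006 0.0005 0.002 ]
```

Aligned, so I close gently.

{"name": "send_path", "arguments": {"offsets": [{}, {}, {}, {}, {}, {}, {}, {}], "aperture": 0.0, "squeeze": 50}}

```text
clock: 5.0
tcp_pos: [0.569, 0.2446, 0.2178]
orientation: [0.0, 0.351, 0.936, -0.0]
wrist_force: [-2.3, -2.5, 2.6]
finger_gap: 0.0153
grip_force: 49.9
```

{"name": "send_path", "arguments": {"offsets": [{}, {}, {}, {}]}}

```text
clock: 5.5
tcp_pos: [0.5691, 0.2447, 0.2178]
orientation: [0.0, 0.351, 0.936, -0.0]
wrist_force: [-1.4, -3.2, 2.5]
finger_gap: 0.015
grip_force: 50.0
```

In the tool's units: -0.07 m / 0.8 = -0.0875, -0.068 m / 0.8 = -0.085.

{"name": "send_path", "arguments": {"offsets": [{"trans": [0, 0, -0.0038]}, {"trans": [0, 0, -0.0125]}, {"trans": [0, 0, -0.0275]}, {"trans": [0, 0, -0.0438]}, {"trans": [0, 0, -0.0625]}, {"trans": [0, 0, -0.075]}, {"trans": [0, 0, -0.085]}, {"trans": [0, 0, -0.0875]}]}}

```text
clock: 6.5
tcp_pos: [0.5693, 0.2449, 0.2884]
orientation: [0.0, 0.351, 0.936, 0.0]
wrist_force: [-0.3, -0.6, -5.9]
finger_gap: 0.0152
grip_force: 48.9
```

{"name": "send_path", "arguments": {"offsets": [{"trans": [0, 0, -0.0125]}, {"trans": [0, 0, -0.0313]}, {"trans": [0, 0, -0.05]}, {"trans": [0, 0, -0.0588]}, {"trans": [0, 0, -0.0625]}, {"trans": [0, 0, -0.0625]}]}}

```text
clock: 7.25
tcp_pos: [0.5691, 0.2448, 0.3375]
orientation: [-0.0, 0.351, 0.936, -0.0]
wrist_force: [-1.1, 1.3, -6.3]
finger_gap: 0.0152
grip_force: 49.0
```

```bash
python3 - <<'E'
from h import *
go(.5545,-.235,.338)
i=C["scene"]["image"];cv2.imwrite("pics/s2.png",cv2.resize(i[150:310,300:500,::-1],None,fx=3,fy=3))
E
```

```text
[0.56892732 0.24474316 0.33707972] [-0.3044 -0.371  -0.0007] [-0.0011 -0.0005  0.0019]
```

View pics/s2.png

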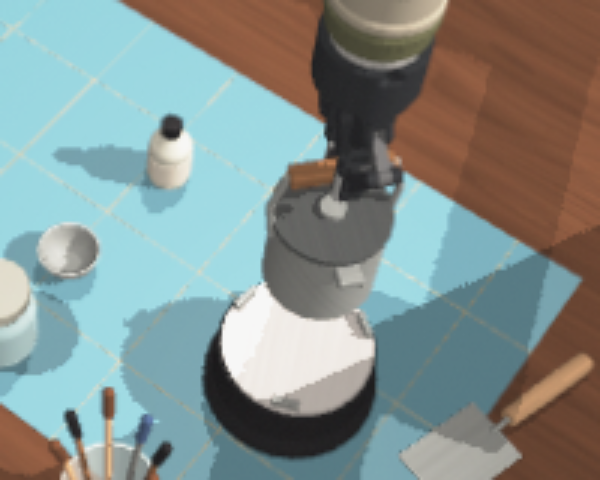

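The pot hangs upright from the bar, clear of the warmer (body at crop (325,240), warmer top (300,350)). Now I carry it over.

In the tool's units: -0.185 m / 0.8 = -0.2313, -0.08 m / 0.8 = -0.1.

{"name": "send_path", "arguments": {"offsets": [{"trans": [-0.0075, -0.0088, 0]}, {"trans": [-0.0225, -0.0275, 0]}, {"trans": [-0.045, -0.0563, 0]}, {"trans": [-0.0725, -0.0875, 0]}, {"trans": [-0.1, -0.1213, 0]}, {"trans": [-0.1288, -0.1575, 0]}, {"trans": [-0.16, -0.195, 0]}, {"trans": [-0.19, -0.2313, 0]}]}}

```text
clock: 8.35
tcp_pos: [0.5613, 0.0029, 0.338]
orientation: [0.0, 0.351, 0.936, -0.0]
wrist_force: [-0.0, 0.3, -5.4]
finger_gap: 0.0151
grip_force: 49.0
```

{"name": "send_path", "arguments": {"offsets": [{"trans": [-0.03, -0.0375, 0]}, {"trans": [-0.06, -0.075, 0]}, {"trans": [-0.09, -0.1113, 0]}, {"trans": [-0.1175, -0.145, 0]}, {"trans": [-0.145, -0.1763, 0]}, {"trans": [-0.1675, -0.2038, 0]}, {"trans": [-0.1825, -0.2225, 0]}, {"trans": [-0.19, -0.2325, 0]}]}}

```text
clock: 9.35
tcp_pos: [0.5537, -0.2359, 0.3377]
orientation: [-0.0, 0.352, 0.936, 0.0]
wrist_force: [-0.0, -0.1, -6.6]
finger_gap: 0.015
grip_force: 49.0
```

{"name": "send_path", "arguments": {"offsets": [{}, {}, {}, {}]}}

```text
clock: 9.85
tcp_pos: [0.5546, -0.2339, 0.3379]
orientation: [0.0, 0.35, 0.937, 0.0]
wrist_force: [0.0, -0.5, -6.4]
finger_gap: 0.0154
grip_force: 49.0
```

```bash
python3 - <<'E'
from h import *
go(.5545,-.2355,.19)
E
```

```text
[ 0.55449213 -0.23417133  0.33787328] [-0.0009 -0.001   0.1479] [-0.      0.0001  0.0026]
```

{"name": "send_path", "arguments": {"offsets": [{"trans": [0, 0, 0.0125]}, {"trans": [0, 0, 0.0375]}, {"trans": [0, 0, 0.0688]}, {"trans": [0, 0, 0.1]}, {"trans": [0, 0, 0.1313]}, {"trans": [0, 0, 0.1563]}, {"trans": [0, 0, 0.1713]}, {"trans": [0, 0, 0.1775]}]}}

```text
clock: 10.95
tcp_pos: [0.554, -0.2344, 0.1949]
orientation: [-0.001, 0.351, 0.936, 0.0]
wrist_force: [-0.2, -0.1, -6.3]
finger_gap: 0.0155
grip_force: 49.0
```

{"name": "send_path", "arguments": {"offsets": [{"trans": [0, 0, 0.0075]}, {"trans": [0, 0, 0.0125]}, {"trans": [0, 0, 0.0175]}, {"trans": [0, 0, 0.0213]}, {"trans": [0, 0, 0.0238]}, {"trans": [0, 0, 0.0263]}, {"trans": [0, 0, 0.0275]}, {"trans": [0, 0, 0.0275]}]}}

```text
clock: 11.95
tcp_pos: [0.5544, -0.2346, 0.1738]
orientation: [0.0, 0.351, 0.936, -0.0]
wrist_force: [-0.5, -0.1, -5.8]
finger_gap: 0.0155
grip_force: 49.0
```

```bash
python3 - <<'E'
from h import *
go(.5545,-.235,.168)
i=C["scene"]["image"];a=cv2.resize(i[110:230,210:330,::-1],None,fx=4,fy=4,interpolation=cv2.INTER_CUBIC)
cv2.imwrite("pics/s3.png",a)
E
```

```text
[ 0.55445405 -0.2346314   0.17390491] [-0.0003 -0.0002  0.0059] [-0.      0.0002  0.0019]
```

View pics/s3.png

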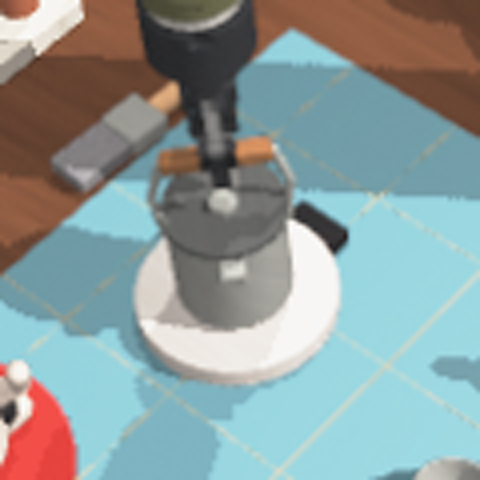

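The pot is upright and centred just above the plate (body at crop (232,260), plate (238,295)), touching the pin. I lower it the last few mm slowly and watch the force.

In the tool's units: 0.004 m / 0.8 = 0.005, 0.003 m / 0.8 = 0.0038.

{"name": "send_path", "arguments": {"offsets": [{"trans": [0, 0, 0.0013]}, {"trans": [0, 0, 0.0025]}, {"trans": [0, 0, 0.0038]}, {"trans": [0, 0, 0.005]}, {"trans": [0, 0, 0.005]}, {"trans": [0, 0, 0.005]}]}}

```text
clock: 12.8
tcp_pos: [0.5545, -0.2347, 0.1699]
orientation: [0.0, 0.351, 0.936, -0.0]
wrist_force: [-0.5, 0.4, -5.7]
finger_gap: 0.0151
grip_force: 49.1
```

{"name": "send_path", "arguments": {"offsets": [{"trans": [0, 0, 0.0006]}, {"trans": [0, 0, 0.0013]}, {"trans": [0, 0, 0.0013]}, {"trans": [0, 0, 0.0013]}]}}

```text
clock: 13.3
tcp_pos: [0.5544, -0.2347, 0.1688]
orientation: [0.0, 0.351, 0.936, -0.0]
wrist_force: [-0.2, 0.1, -4.3]
finger_gap: 0.0153
grip_force: 49.2
```

In the tool's units: 0.001 m / 0.8 = 0.0013, 0.0005 m / 0.8 = 0.0006.

{"name": "send_path", "arguments": {"offsets": [{"trans": [0, 0, 0.0006]}, {"trans": [0, 0, 0.0013]}, {"trans": [0, 0, 0.0013]}, {"trans": [0, 0, 0.0013]}]}}

```text
clock: 13.8
tcp_pos: [0.5544, -0.2347, 0.1678]
orientation: [0.0, 0.351, 0.936, -0.0]
wrist_force: [0.7, -0.0, -4.1]
finger_gap: 0.0152
grip_force: 49.2
```

In the tool's units: 0.001 m / 0.8 = 0.0013, 0.0005 m / 0.8 = 0.0006.

{"name": "send_path", "arguments": {"offsets": [{"trans": [0, 0, 0.0006]}, {"trans": [0, 0, 0.0013]}, {"trans": [0, 0, 0.0013]}, {"trans": [0, 0, 0.0013]}]}}

```text
clock: 14.3
tcp_pos: [0.5546, -0.235, 0.1677]
orientation: [0.001, 0.351, 0.936, -0.0]
wrist_force: [-2.2, -0.6, 5.7]
finger_gap: 0.0157
grip_force: 50.5
```

Seated: the force flipped to +5.7 N. I release and retreat upward.

{"name": "send_path", "arguments": {"offsets": [{}, {}, {}, {}, {}, {}, {}, {}], "aperture": 0.07}}

```text
clock: 15.3
tcp_pos: [0.5544, -0.2346, 0.1668]
orientation: [0.0, 0.351, 0.936, -0.0]
wrist_force: [-0.9, -0.3, 0.4]
finger_gap: 0.07
grip_force: 0.0
```

{"name": "send_path", "arguments": {"offsets": [{"trans": [0, 0, -0.0063]}, {"trans": [0, 0, -0.0188]}, {"trans": [0, 0, -0.0375]}, {"trans": [0, 0, -0.0688]}, {"trans": [0, 0, -0.1]}, {"trans": [0, 0, -0.1313]}, {"trans": [0, 0, -0.15]}, {"trans": [0, 0, -0.15]}]}}

```text
clock: 16.3
tcp_pos: [0.555, -0.235, 0.2885]
orientation: [0.002, 0.351, 0.936, -0.0]
wrist_force: [0.0, -0.3, -0.7]
finger_gap: 0.0701
grip_force: 0.0
```

```bash
python3 - <<'E'
from h import *
i=C["scene"]["image"];a=cv2.resize(i[110:230,210:330,::-1],None,fx=4,fy=4,interpolation=cv2.INTER_CUBIC)
cv2.imwrite("pics/s4.png",a)
E
```

```text
(no output)
```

View pics/s4.png

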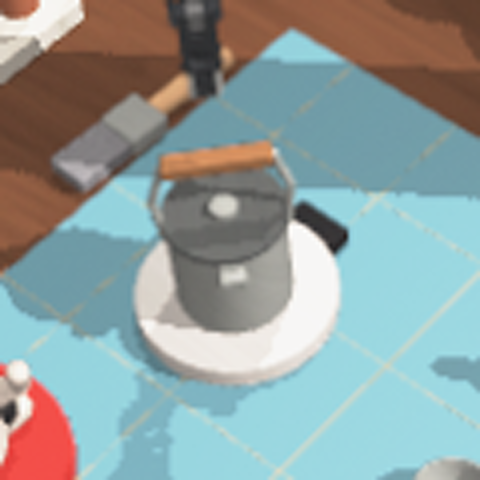

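The pot stands upright and flat in the middle of the plate (knob at crop (223,206)), and the gripper is clear.

{"name": "send_path", "arguments": {"offsets": [{}, {}], "quiet": true}}

```text
ok
```

```bash
python3 - <<'E'
from h import *
p=z("scene",(265.3,161.1),.116);print(p)
if np.hypot(p[0]-.5545,p[1]+.235)<.015: print(env.hand_in())
E
```

```text
[ 0.55547509 -0.23597897  0.116     ]
the job is handed in; nothing more can be done
None
```

The pot stands upright and released on the cooling rest, about 1 mm off its centre by the last camera check, and the job is handed in at about 17 s; the pin can't be read directly, and no verdict was returned.

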